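# Put the cover plate back on the hallway key tray

### The job

Put the copper-toned cover plate, the long one with the bar grip, back on the key tray: tilt it so that one short edge goes under the tray's folded lip, then lower the other end until the plate lies flat on the rim, between the lip end and the stop tab, and let go. Leave the glass salt shaker standing where it is.

Things in the scene. Friction and masses are not known exactly. Their poses are not given: they have to be found in the camera images.
- cover: Loose copper-toned plate 180 x 120 x 5 mm, about 0.2 kg, flat on the table, grip up; same either way round. Origin: centre of underside; x along the 180 mm, y along the 120 mm, z up. Bar grip mid-top: 12 mm wide (x), 70 mm long (y), from 5 to 35 mm above the origin. The 90 mm square plate with a round knob is not it.
- tray: Copper-toned key tray 204 x 150 mm, stuck to the table. Origin: centre of underside; x from lip end (robot's side) to stop tab, z up. Flat rim all round, top at z = 30 mm, 25 mm wide at the sides, open in the middle. End wall's inner face x = -99 mm; stop tab: inner face x = 99 mm, 60 mm wide, top z = 48 mm. Cover home: its origin near x = y = 0, z = 30 mm, lengths in line, 18 mm spare lengthwise.
- lip (a point): Middle of the free edge of the tray's lip, on its underside: x = -67, y = 0, z = 50 mm in the tray's frame, axes as the tray's. The lip is 3 mm thick and reaches 32 mm out from the end wall's inner face, 20 mm above the rim; cheeks close the slot's sides at y = +-72 mm. The stop tab is too tall for the cover to go in level.
- shaker: Glass salt shaker with a steel cap, 46 mm across, 104 mm tall, standing near the table's far side. Origin: centre of underside, z up. To be left alone.
There are look-alikes about, which are no part of the job. What is shaped like the cover but green, purple or turquoise is not meant.

How it is judged:
By the outcome, as a careful person would: the job done as asked, in the order asked, and still so for the second after the job is handed in, with the robot touching nothing.
It also fails if it takes over 38 s, if anything falls off the work surface, if the arm or the gripper's body presses on something with over 40 N, if the wrist force passes 120 N, or if a joint passes its speed limit or range.

### The arm

A 6-joint arm with a two-finger parallel gripper is mounted at the origin on the work surface. World frame = base frame: x ahead of the robot, y to its left, z up, the work surface at z = 0. Lengths are in m, angles in degrees, forces in N, time in s.
With the tool pointing down it reaches from about 0.4 to 0.825 m from the base axis. Payload 7 kg.
Tool frame: the origin (TCP) lies midway between the tips of the shut fingers; the grasp point (between the pads) lies 19 mm behind it; z points along the fingers, y is the direction in which the jaws open and shut (so a half turn about z gives the same grasp; the last joint's range is limited). The gripper opens to 88 mm and grips with 3 to 60 N. Pads are 19 mm wide; open, the fingers measure 130 mm over their backs; the gripper's body (78 mm by 193 mm) begins 47 mm behind the grasp point.
Start: joints at [-48.696, 20.546, 0.682, 0, -70.136, -16.507], TCP at [0.283, -0.613, 0.194] pointing down, gripper open.
Joint ranges: [-176.03, 176.03], [-82.01, 121.73], [-58.28, 71.71], [-173.87, 95.51], [-174.79, -0.11], [-173.66, 173.66]. Speed limits (degrees/s): [136.94, 136.94, 172.46, 180, 180, 180].

### API

Orientations are given as [roll, pitch, yaw] about the fixed x, y, z axes, in that order (R = Rz(yaw) Ry(pitch) Rx(roll)).
In Python, from plant import sensors, viewer, r gives the robot as it stands. The module is installed in compiled form; this text tells all that it offers.
- The arm moves only by the shell command python3 -m handwheel 'ROWS' [OPENING] [FORCE]. ROWS is JSON, one flat list of numbers, 6 for each row, row after row: the shift along the world's x, y, z in cm, then the turn, a rotation vector about the world's x, y, z in rad. In form: [tx, ty, tz, wx, wy, wz, tx, ty, tz, wx, wy, wz, ...]. A call has 1 to 8 rows; each row is the pose to reach, as a shift and turn from the pose measured when the call began; what a row does not reach only later rows make up. A row lasts 1/10 s, in which the tool goes at most 50 mm and 8.59 degrees, less where a joint would pass 70% of its speed; a pose out of reach is approached as far as the arm can. A call with a gripper value outside its range is refused whole. OPENING is the closure in counts, from 0 (fully open) to 255 (shut), set as the call begins (- or left out, the last holds). The fingers move at their own pace and stop on an object; FORCE is the grip in N (left out, the last holds). Time passes only in rows, so rows that repeat a pose let the fingers close. It gives the time, the measured TCP pose, the force and the opening at its end, in the units of the state.
- sensors.get_state(): the state, without advancing time (a new reading comes with each control period).
- viewer.capture(name): name is "side" or "top"; returns a dict with "img" (480x640x3 uint8, red, green, blue), "camera_matrix" (3x3 intrinsics, pixels), "k1" (the pictures are not rectified: a ray, as slopes to the right and down, at radius r is drawn at 1 + k1 r^2 times it, then the intrinsics apply), "camera_from_world" (4x4, takes a point from world to camera coordinates). Camera axes: x right, y down, z forward; pixel columns grow to the right and rows downward; lengths in m; the calibration is good to about 2 mm. A picture is of the moment at which its call begins. There is no depth.
- r.close_job(): hands the job in, once; it reports no verdict.
The state is a dict: "time_s": time; "joints": joint angles; "qd": joint speeds; "joint_torque": joint torques, N m; "tcp_pos": TCP position; "eef_rot": TCP orientation; "contact_force": force on the tool from outside, world axes, zero at the start; "moment": the same for the moment, N m; "gripper_width": finger opening in m.
Only numpy, scipy, OpenCV 4.12 (cv2) and the standard library are available. Lean on these libraries where they do the work, as an engineer would, in place of code of your own. Each camera call takes 0.05 s, during which the arm holds its last target.

## Working session

There is one attempt and no reset: what is moved stays moved. The work goes in short steps, Python scripts to look and compute and a shell command to move; the robot and the scene stay as the last step left them, time stands still between calls to the robot, and variables do not carry over. Pictures are saved under pics/ and viewed, and the job is handed in when it is done.

```bash
mkdir -p pics; python3 - <<'E'
from plant import sensors, viewer, r
import cv2,json,numpy as np,pickle
for n in ("side","top"):
    c=viewer.capture(n); cv2.imwrite(f"pics/{n}0.png",c["img"][:,:,::-1]); pickle.dump({k:c[k] for k in c},open(f"{n}0.pkl","wb"))
    print(n,np.array(c["camera_matrix"]).round(2).tolist(),c["k1"],np.array(c["camera_from_world"]).round(4).tolist())
print(sensors.get_state())
E
```

```text
side [[516.47, 0.0, 316.09], [0.0, 516.47, 243.95], [0.0, 0.0, 1.0]] -0.13123349502239084 [[-0.8699, -0.4931, -0.0081, 0.4412], [-0.2473, 0.4504, -0.8579, 0.1796], [0.4267, -0.7443, -0.5137, 0.9368], [0.0, 0.0, 0.0, 1.0]]
top [[496.61, 0.0, 316.15], [0.0, 496.61, 239.29], [0.0, 0.0, 1.0]] -0.13922398699140978 [[0.002, -1.0, 0.0058, 0.0028], [-0.9984, -0.0024, -0.0562, 0.491], [0.0563, -0.0057, -0.9984, 1.0741], [0.0, 0.0, 0.0, 1.0]]
{'time_s': 0.1, 'joints': array([-4.86966978e+01,  2.05875869e+01,  6.38612484e-01, -1.68197500e-02,
       -7.01354147e+01, -1.65067980e+01]), 'qd': array([ 0.0255429 , -0.02838933,  0.17383114,  0.01994664, -0.06337693,
        0.07839623]), 'joint_torque': array([-9.87998174e-04, -5.84163094e+01,  2.93752384e+01,  7.01548755e+00,
        1.01807347e-02, -2.02551371e-05]), 'tcp_pos': array([ 0.28285417, -0.61234329,  0.19331329]), 'eef_rot': array([ 1.79914596e+02, -8.81873476e-03, -1.55209216e+02]), 'contact_force': array([0.08320464, 0.0537057 , 0.26689905]), 'moment': array([-0.01388837, -0.00658877,  0.0104296 ]), 'gripper_width': 0.0879499758460332}
```

View pics/top0.png

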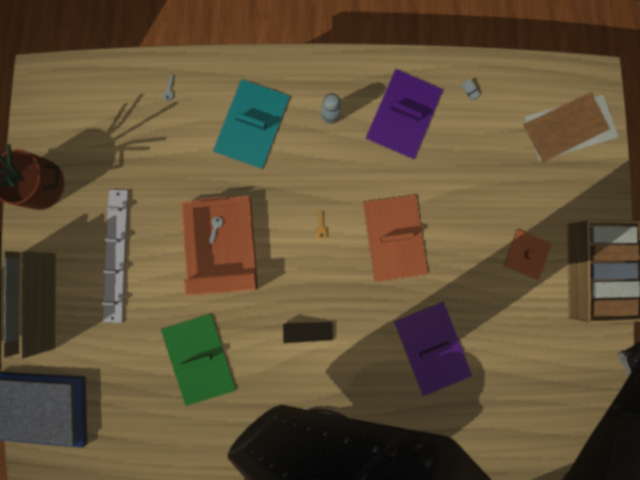

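View pics/side0.png

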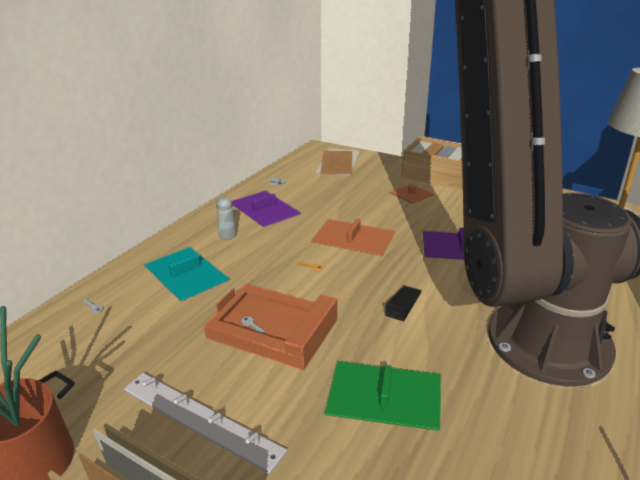

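```bash
cat > h.py <<'E'
import cv2,numpy as np,pickle
def load(n): return pickle.load(open(n,"rb"))
def slopes(c,px):
    K=np.array(c["camera_matrix"]);k=c["k1"]
    return cv2.undistortPoints(np.array(px,float).reshape(-1,1,2),K,np.array([k,0,0,0,0.])).reshape(-1,2)
def onz(c,px,z):
    T=np.array(c["camera_from_world"]);R,t=T[:3,:3],T[:3,3]
    s=slopes(c,px);d=np.c_[s,np.ones(len(s))]@R;o=-R.T@t
    return o+d*((z-o[2])/d[:,2])[:,None]
def proj(c,P):
    T=np.array(c["camera_from_world"]);R,t=T[:3,:3],T[:3,3]
    return cv2.projectPoints(np.array(P,float).reshape(-1,1,3),cv2.Rodrigues(R)[0],t,np.array(c["camera_matrix"]),np.array([c["k1"],0,0,0,0.]))[0].reshape(-1,2)
E
python3 - <<'E'
from h import *
c=load("top0.pkl");im=c["img"][:,:,::-1].copy()
hsv=cv2.cvtColor(im,cv2.COLOR_BGR2HSV)
print(hsv[260,390],hsv[250,190],hsv[246,245],hsv[245,300])
m=cv2.inRange(hsv,(3,135,60),(14,255,255)); 
m=cv2.morphologyEx(m,cv2.MORPH_CLOSE,np.ones((3,3)))
cs,_=cv2.findContours(m,cv2.RETR_EXTERNAL,cv2.CHAIN_APPROX_NONE)
for k in cs:
    if cv2.contourArea(k)<800: continue
    p=k.reshape(-1,2); print(cv2.contourArea(k),p.mean(0))
    P=onz(c,p,0.005)[:,:2]; rc=cv2.minAreaRect((P*1000).astype(np.float32)); print(rc, cv2.boxPoints(rc).round(1).tolist())
cv2.imwrite("pics/crop_t.png",cv2.resize(im[180:310,165:275],None,fx=5,fy=4.6,interpolation=cv2.INTER_CUBIC))
s=load("side0.pkl")["img"][:,:,::-1]
cv2.imwrite("pics/crop_s.png",cv2.resize(s[275:375,195:350],None,fx=5,fy=5,interpolation=cv2.INTER_CUBIC))
cv2.imwrite("pics/crop_m.png",m)
E
```

```text
[ 10 165 142] [ 10 165 133] [ 10 165 136] [ 19 109 138]
1415.5 [527.35251799 254.17985612]
((459.00714111328125, -476.40277099609375), (90.74549102783203, 90.97372436523438), 68.3302230834961) [[400.0, -501.79998779296875], [484.5, -535.4000244140625], [518.0, -451.0], [433.5, -417.3999938964844]]
4261.0 [395.16538462 237.85384615]
((496.28472900390625, -171.89910888671875), (180.64796447753906, 121.81768798828125), 7.942192554473877) [[398.3999938964844, -124.0999984741211], [415.20001220703125, -244.6999969482422], [594.2000122070312, -219.6999969482422], [577.2999877929688, -99.0999984741211]]
6545.5 [218.1682243  245.41744548]
((479.7328186035156, 223.14564514160156), (214.05526733398438, 162.4842529296875), 4.865069389343262) [[366.20001220703125, 295.0], [380.0, 133.10000610351562], [593.2999877929688, 151.3000030517578], [579.5, 313.20001220703125]]
13224.5 [383.627418    17.06896552]
((1020.9786376953125, -200.2750244140625), (132.86459350585938, 1269.4066162109375), 2.4559361934661865) [[927.4000244140625, 431.0], [981.7999877929688, -837.2000122070312], [1114.5, -831.5], [1060.199951171875, 436.70001220703125]]
```

View pics/crop_t.png

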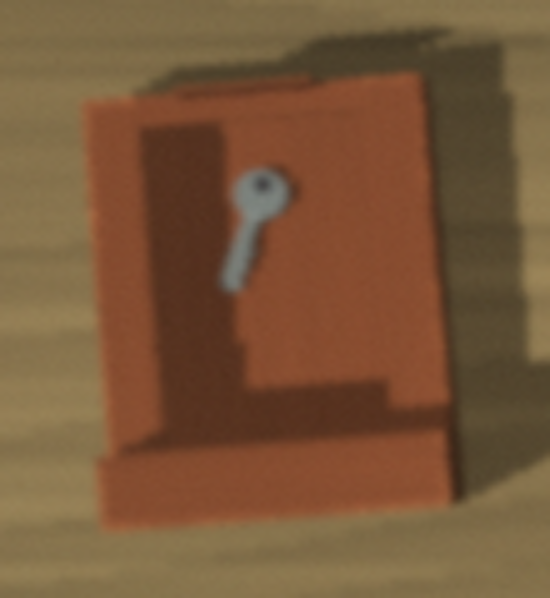

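View pics/crop_s.png

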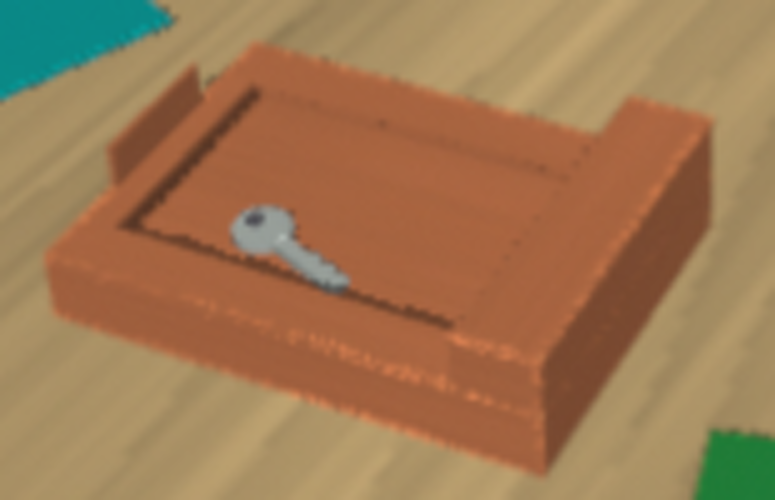

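View pics/crop_m.png

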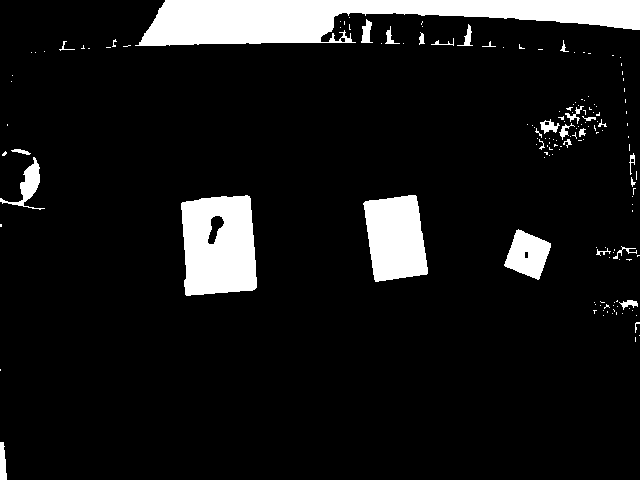

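```bash
python3 - <<'E'
from h import *
c=load("top0.pkl");s=load("side0.pkl")
f=lambda u,v:(165+(u+.5)/5-.5,180+(v+.5)/4.6-.5)
g=lambda u,v:(195+(u+.5)/5-.5,275+(v+.5)/5-.5)
lip=onz(c,[f(103,528),f(455,505),f(99,458),f(447,430)],.053)
far=onz(c,[f(85,103),f(425,73)],.030)
tab=onz(c,[f(180,92),f(322,77)],.048)
for n,a in(("lip",lip),("far",far),("tab",tab)):print(n,(a*1000).round(1)[:,:2].tolist())
# side: rim far corners: (258,42)?, (48,258); lip (628,97),(712,122),(545,362),(450,335)
lipS=onz(s,[g(545,360),g(712,122),g(452,335),g(628,97)],.053)
farS=onz(s,[g(48,258),g(258,43)],.030)
print("S",(lipS*1000).round(1)[:,:2].tolist(),(farS*1000).round(1)[:,:2].tolist())
# cover in side view
im=s["img"][:,:,::-1];hsv=cv2.cvtColor(im.copy(),cv2.COLOR_BGR2HSV)
m=cv2.inRange(hsv,(3,110,60),(14,255,255));cs,_=cv2.findContours(m,cv2.RETR_EXTERNAL,cv2.CHAIN_APPROX_NONE)
for k in cs:
    p=k.reshape(-1,2)
    if cv2.contourArea(k)>800 and abs(p[:,0].mean()-353)<30:
        P=onz(s,p,.005)
        for w in([-1,0],[1,0],[0,-1],[0,1]):
            i=(p@np.array(w)).argmax();print(w,p[i],(P[i]*1000).round(1))
E
```

```text
lip [[371.1, 281.5], [382.8, 131.4], [403.4, 283.5], [417.1, 135.0]]
far [[571.1, 298.6], [585.2, 148.9]]
tab [[573.8, 252.3], [580.7, 190.9]]
S [[369.4, 284.5], [381.7, 141.0], [403.1, 289.1], [417.0, 142.5]] [[569.4, 305.5], [582.6, 156.5]]
[-1, 0] [311 240] [575.1 -94.8   5. ]
[1, 0] [394 233] [ 411.8 -223.5    5. ]
[0, -1] [328 219] [ 590.2 -209.3    5. ]
[0, 1] [380 255] [ 401.4 -112.4    5. ]
```

The top view shows the cover at about pixel (397,238) and the tray at (220,245), with its lip on the robot's side. The shaker is at (331,107). The cover's centre is (0.496, -0.172) with yaw 7.9°. The tray's centre is about (0.478, 0.215) with yaw 4.9°. I'll move above the cover.

```bash
python3 -m handwheel '[21.3,44,-4,0,0,1.276, 21.3,44,-4,0,0,1.276, 21.3,44,-4,0,0,1.276, 21.3,44,-4,0,0,1.276, 21.3,44,-4,0,0,1.276, 21.3,44,-4,0,0,1.276, 21.3,44,-4,0,0,1.276, 21.3,44,-4,0,0,1.276]' 0 40
```

```text
time_s: 0.9
tcp_pos: [0.4568, -0.2519, 0.1607]
eef_rot: [179.9, -0.0, -86.1]
contact_force: [1.2, -1.0, 0.1]
gripper_width: 0.0876
```

```bash
python3 -m handwheel '[2,4,-3,0,0,0.07, 3.95,8,-6,0,0,0.07, 3.95,8,-7,0,0,0.07, 3.95,8,-7,0,0,0.07, 3.95,8,-7,0,0,0.07]'
python3 - <<'E'
from plant import viewer,sensors
import pickle,cv2,numpy as np
c=viewer.capture("side");pickle.dump(c,open("side1.pkl","wb"))
cv2.imwrite("pics/side1.png",cv2.resize(c["img"][120:300,230:470,::-1],None,fx=3,fy=3))
st=sensors.get_state();print(st["tcp_pos"].round(4),st["eef_rot"].round(2),st["contact_force"].round(2))
E
```

```text
time_s: 1.4
tcp_pos: [0.4961, -0.1721, 0.0908]
eef_rot: [179.9, -0.0, -82.1]
contact_force: [-0.4, -0.4, 0.6]
gripper_width: 0.0872
[ 0.4965 -0.1725  0.0914] [ 1.7995e+02 -3.0000e-02 -8.2090e+01] [-0.66 -0.36  0.28]
```

View pics/side1.png

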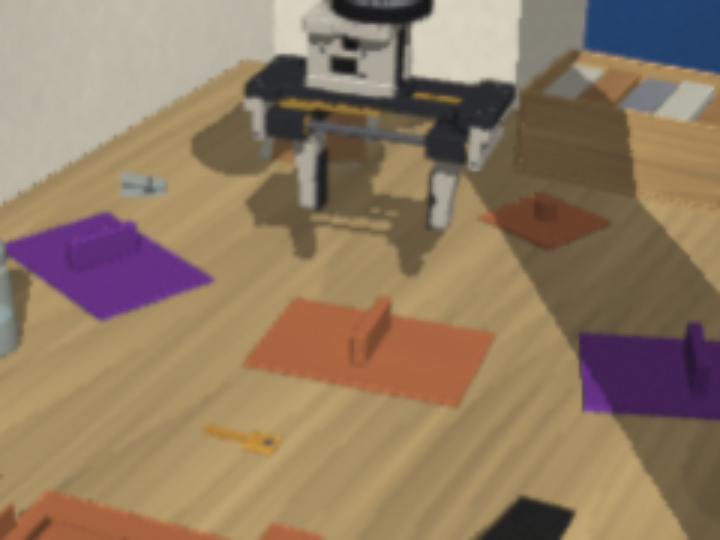

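The jaws (crop pixels 310 and 440) are in line with the plate's length and centred over the grip. I'll descend and grasp.

```bash
python3 -m handwheel '[0,0,-4,0,0,0, 0,0,-7,0,0,0, 0,0,-8.2,0,0,0, 0,0,-8.2,0,0,0, 0,0,-8.2,0,0,0]' 0 40
python3 -m handwheel '[0,0,0,0,0,0, 0,0,0,0,0,0, 0,0,0,0,0,0, 0,0,0,0,0,0, 0,0,0,0,0,0, 0,0,0,0,0,0, 0,0,0,0,0,0, 0,0,0,0,0,0]' 255 40
```

```text
time_s: 1.95
tcp_pos: [0.4974, -0.1731, 0.0107]
eef_rot: [-180.0, -0.1, -82.1]
contact_force: [0.5, 0.4, -0.3]
gripper_width: 0.0875
time_s: 2.75
tcp_pos: [0.4974, -0.1731, 0.0107]
eef_rot: [-180.0, -0.1, -82.1]
contact_force: [-0.3, -0.3, -0.2]
gripper_width: 0.029
```

```bash
python3 -m handwheel '[0,0,0,0,0,0, 0,0,0,0,0,0, 0,0,0,0,0,0, 0,0,0,0,0,0, 0,0,0,0,0,0, 0,0,0,0,0,0]' 255 40
python3 -m handwheel '[0,0,3,0,0,0, 0,0,6,0,0,0, 0,0,10,0,0,0, 0,0,12,0,0,0, 0,0,12,0,0,0]'
python3 - <<'E'
from plant import viewer,sensors
import pickle,cv2,numpy as np
c=viewer.capture("side");pickle.dump(c,open("side2.pkl","wb"))
cv2.imwrite("pics/side2.png",cv2.resize(c["img"][70:300,230:470,::-1],None,fx=2.5,fy=2.5))
st=sensors.get_state();print(st["tcp_pos"].round(4),st["eef_rot"].round(2),st["contact_force"].round(2),st["moment"].round(2),st["gripper_width"])
E
```

```text
time_s: 3.35
tcp_pos: [0.4974, -0.1731, 0.0107]
eef_rot: [-180.0, -0.1, -82.1]
contact_force: [0.1, -0.6, -0.6]
gripper_width: 0.0003
time_s: 3.85
tcp_pos: [0.4996, -0.1733, 0.1342]
eef_rot: [-179.6, -0.1, -82.1]
contact_force: [0.8, -0.8, -0.5]
gripper_width: 0.0005
[ 0.4983 -0.173   0.1322] [-1.7978e+02 -8.0000e-02 -8.2110e+01] [-0.66  0.53  0.31] [ 0.04  0.15 -0.03] 0.0003066481775253815
```

View pics/side2.png

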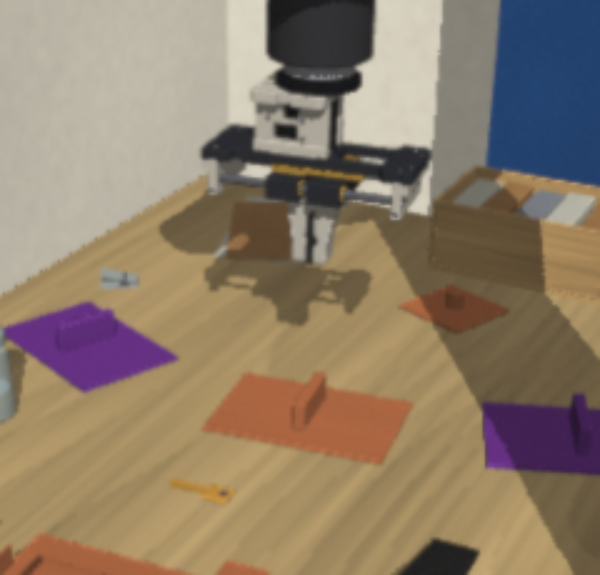

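The fingers shut on nothing. The tip is at about crop pixel (312,262) and the cover hasn't moved. I'll compare the projected TCP with the picture.

```bash
python3 - <<'E'
from plant import viewer
from h import *
s=load("side2.pkl");print(proj(s,[[.4983,-.173,.1322],[.4963,-.1719,.035],[.4963,-.1719,0.005]]), "tip seen ~",(230+312/2.5,70+262/2.5))
t=viewer.capture("top");pickle.dump(t,open("top2.pkl","wb"))
print(proj(t,[[.4983,-.173,.1322],[.4963,-.1719,.035],[.4963,-.1719,0.005]]))
cv2.imwrite("pics/top2.png",t["img"][:,:,::-1])
cv2.imwrite("pics/top0g.png",cv2.resize(load("top0.pkl")["img"][185:290,350:440,::-1],None,fx=5,fy=5,interpolation=cv2.INTER_CUBIC))
E
```

```text
[[355.25196001 186.51329443]
 [354.6190458  223.22967999]
 [354.25824984 233.90278271]] tip seen ~ (354.8, 174.8)
[[406.52797942 232.4074437 ]
 [397.62635584 236.48189849]
 [395.34176635 237.31819619]]
```

View pics/top2.png

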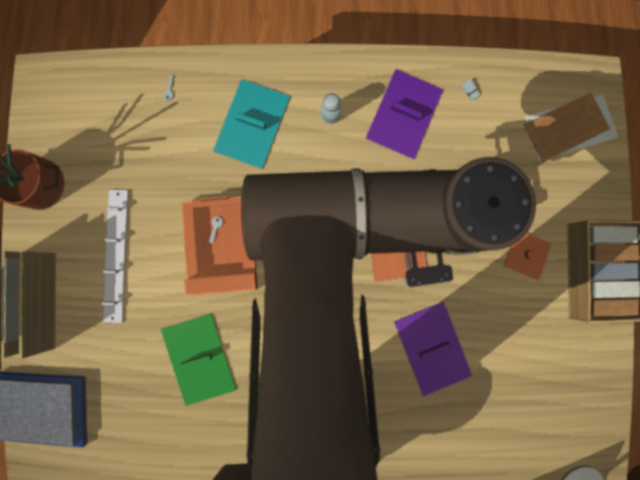

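View pics/top0g.png

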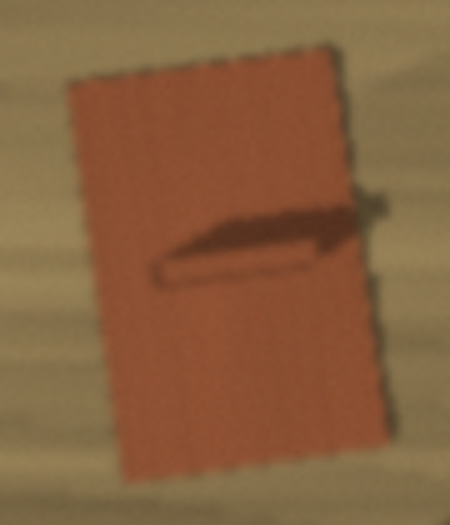

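```bash
python3 - <<'E'
from h import *
t=load("top2.pkl");s=load("side2.pkl")
cv2.imwrite("pics/top2g.png",cv2.resize(t["img"][220:310,360:500,::-1],None,fx=5,fy=5,interpolation=cv2.INTER_CUBIC))
cv2.imwrite("pics/side2g.png",cv2.resize(s["img"][90:200,300:410,::-1],None,fx=5,fy=5,interpolation=cv2.INTER_CUBIC))
st=[.4983,-.173,.1322];a=np.radians(7.9);u=np.array([np.cos(a),np.sin(a),0])
for z in(.066,.09):
  for d in(-.0965,.0965): print(z,d,proj(t,[np.array(st)+u*d+[0,0,z]]),proj(s,[np.array(st)+u*d+[0,0,z]]))
E
python3 - <<'E'
from plant import sensors
s=sensors.get_state();print({k:(v.round(4).tolist() if hasattr(v,'round') and hasattr(v,'tolist') else v) for k,v in s.items()})
E
```

```text
0.066 -0.0965 [[420.78846787 282.14066843]] [[397.25044926 166.04650231]]
0.066 0.0965 [[405.47618965 178.23883719]] [[316.84223547 154.80691889]]
0.09 -0.0965 [[423.68863283 282.53677423]] [[397.97061791 155.95371066]]
0.09 0.0965 [[407.9286803  175.86540057]] [[316.76553925 145.11381759]]
{'time_s': 3.95, 'joints': [2.2187, 9.5442, -23.2202, 0.0492, -57.15, 5.6278], 'qd': [0.0354, 1.392, -1.3013, -0.1443, 0.2623, 0.0275], 'joint_torque': [0.0373, -41.4968, 27.3766, 6.5396, 0.0051, 0.0019], 'tcp_pos': [0.4974, -0.173, 0.1309], 'eef_rot': [-179.9188, -0.0496, -82.1269], 'contact_force': [0.2262, -0.7584, -0.322], 'moment': [0.0686, 0.1317, -0.0023], 'gripper_width': 0.0003978084667225839}
```

View pics/top2g.png

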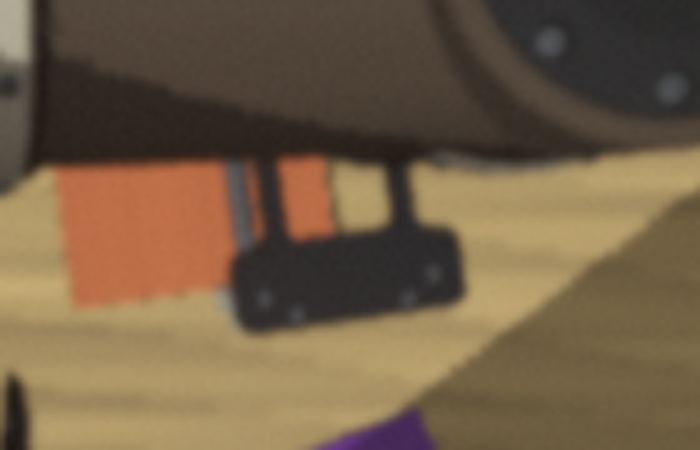

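View pics/side2g.png

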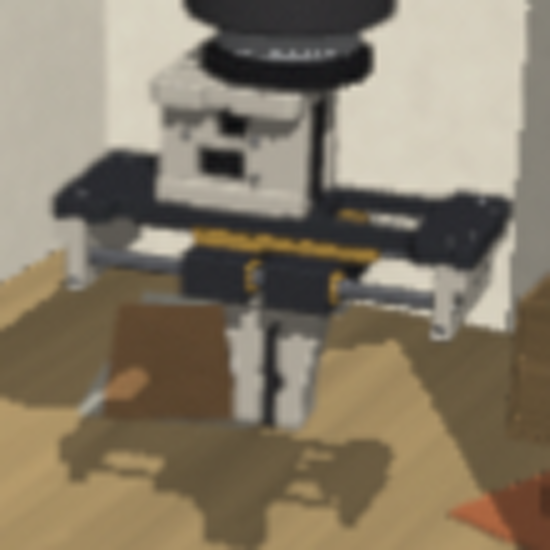

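The side view puts the tip about 11 px (about 25 mm) above the projected TCP with no sideways offset, so the fingers probably closed just above the grip. I'll open, go down to the same height and look.

```bash
python3 -m handwheel '[0,0,-2,0,0,0, 0,0,-4,0,0,0, 0,0,-6,0,0,0, 0,0,-8,0,0,0, 0,0,-8,0,0,0, 0,0,-8,0,0,0, 0,0,-8,0,0,0, 0,0,-8,0,0,0]' 0 40
python3 -m handwheel '[0,0,0,0,0,0, 0,0,-2,0,0,0, 0,0,-4,0,0,0, 0,0,-4,0,0,0, 0,0,-4,0,0,0]'
cat > look.py <<'E'
import sys
from plant import viewer,sensors
from h import *
def look(cam,tag,box,f):
    c=viewer.capture(cam);pickle.dump(c,open(tag+".pkl","wb"))
    x0,y0,x1,y1=box
    cv2.imwrite(f"pics/{tag}.png",cv2.resize(c["img"][y0:y1,x0:x1,::-1],None,fx=f,fy=f,interpolation=cv2.INTER_CUBIC))
    st=sensors.get_state();print(st["time_s"],st["tcp_pos"].round(4),st["eef_rot"].round(2),st["contact_force"].round(2),st["moment"].round(2),st["gripper_width"])
    print("tcp px",proj(c,[st["tcp_pos"]])[0].round(1),"crop",((proj(c,[st["tcp_pos"]])[0]-[x0,y0])*f).round())
if __name__=="__main__": look(sys.argv[1],sys.argv[2],[int(v) for v in sys.argv[3].split(",")],float(sys.argv[4]))
E
python3 look.py side side3 270,130,430,270 5
```

```text
time_s: 4.75
tcp_pos: [0.498, -0.173, 0.0517]
eef_rot: [-179.8, -0.1, -82.1]
contact_force: [0.1, -0.5, 0.4]
gripper_width: 0.0591
time_s: 5.25
tcp_pos: [0.4981, -0.1731, 0.0122]
eef_rot: [-179.9, -0.1, -82.1]
contact_force: [0.8, 0.4, 0.2]
gripper_width: 0.0875
5.3 [ 0.4986 -0.1731  0.0127] [-1.7978e+02 -9.0000e-02 -8.2100e+01] [-0.15 -0.06  0.31] [-0.01  0.07  0.01] 0.08741031163738454
tcp px [353.7 230.8] crop [419. 504.]
```

View pics/side3.png

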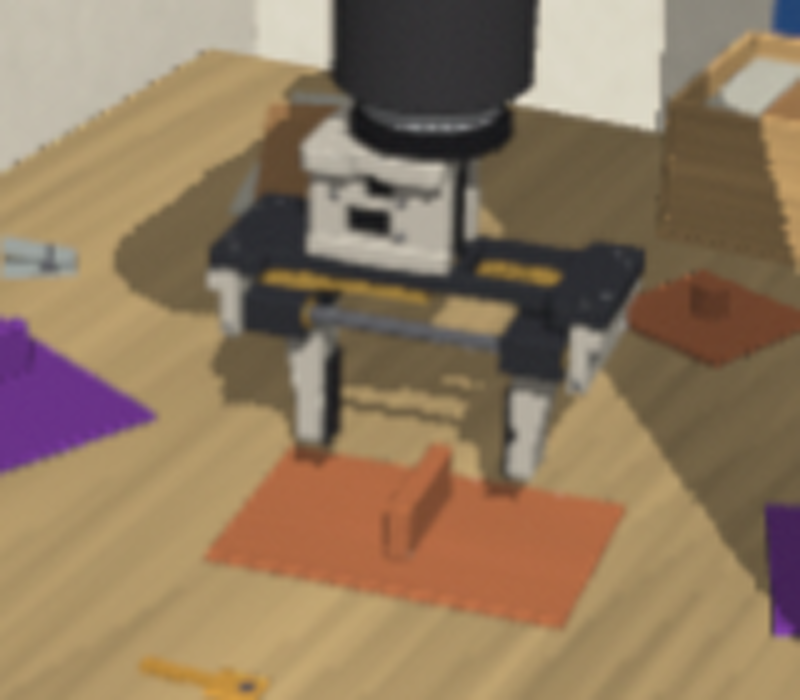

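```bash
python3 - <<'E'
from h import *
s=load("side3.pkl")
for z in(.0127,.016,.02): print(z,onz(s,[(270+417/5,130+463/5),(270+(315)/5,130+445/5),(270+522/5,130+481/5)],z).round(4).tolist())
E
python3 look.py top top3 300,140,500,300 4
```

```text
0.0127 [[0.5177, -0.2106, 0.0127], [0.5721, -0.2028, 0.0127], [0.4634, -0.2189, 0.0127]]
0.016 [[0.5152, -0.205, 0.016], [0.5693, -0.1973, 0.016], [0.4611, -0.2134, 0.016]]
0.02 [[0.512, -0.1984, 0.02], [0.5658, -0.1907, 0.02], [0.4583, -0.2067, 0.02]]
5.35 [ 0.4989 -0.1731  0.0129] [-1.7974e+02 -8.0000e-02 -8.2110e+01] [ 0.01  0.93 -0.69] [-0.04  0.08  0.01] 0.0874292099229547
tcp px [396.4 235.9] crop [386. 384.]
```

View pics/top3.png

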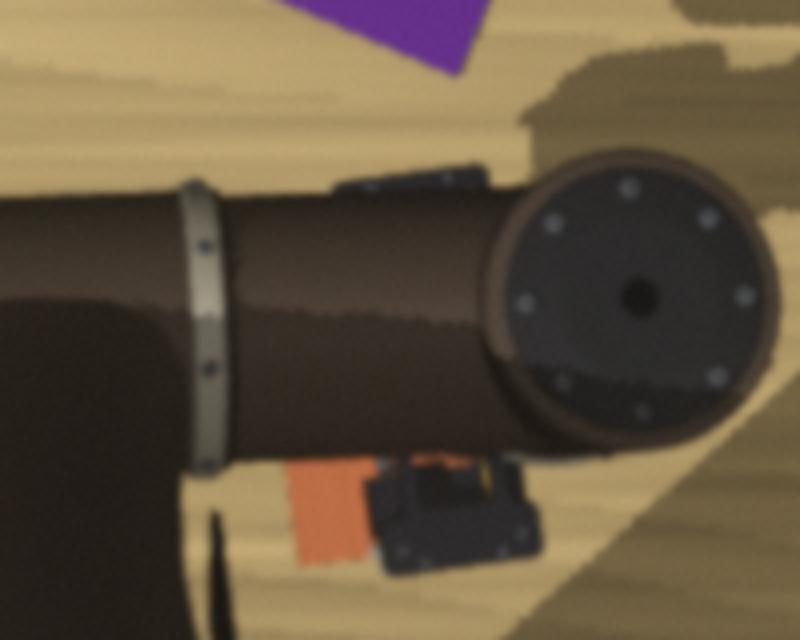

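```bash
python3 - <<'E'
from h import *
t=load("top3.pkl")
p=lambda u,v:(300+u/4,140+v/4)
for z in(.08,.10,.12,.14):
    a=onz(t,[p(466,564),p(411,175),p(390,575),p(542,553)],z);print(z,a.round(4)[:, :2].tolist(),"mid",((a[0]+a[1])/2).round(4),"len",np.linalg.norm(a[0]-a[1]).round(4),"w",np.linalg.norm(a[2]-a[3]).round(4))
s=load("side3.pkl"); print("tip predicted by (0.498,-.193,.02)",proj(s,[[.498,-.193,.025]]))
E
```

```text
0.08 [[0.4015, -0.203], [0.6037, -0.1761], [0.396, -0.1634], [0.4071, -0.2429]] mid [ 0.5026 -0.1896  0.08  ] len 0.2039 w 0.0803
0.1 [[0.4021, -0.1989], [0.6003, -0.1724], [0.3966, -0.16], [0.4075, -0.238]] mid [ 0.5012 -0.1856  0.1   ] len 0.1999 w 0.0787
0.12 [[0.4027, -0.1947], [0.5969, -0.1688], [0.3973, -0.1566], [0.408, -0.233]] mid [ 0.4998 -0.1817  0.12  ] len 0.1959 w 0.0771
0.14 [[0.4032, -0.1905], [0.5935, -0.1651], [0.398, -0.1532], [0.4084, -0.2281]] mid [ 0.4983 -0.1778  0.14  ] len 0.1919 w 0.0756
tip predicted by (0.498,-.193,.02) [[357.59547996 223.03966129]]
```

Both bar ends in the top view (crop (466,564) and (411,175)), together with the side view, put the real tip about 22–25 mm above the reported TCP and about 4 mm toward -y. So I'll go down in small steps and watch the force.

```bash
python3 -m handwheel '[-0.1,0.4,-0.6,0,0,0, -0.1,0.4,-1.2,0,0,0, -0.1,0.4,-1.8,0,0,0, -0.1,0.4,-2.1,0,0,0, -0.1,0.4,-2.1,0,0,0]' 0 40
python3 -m handwheel '[0,0,-0.2,0,0,0, 0,0,-0.2,0,0,0]'
python3 look.py side side4 270,130,430,270 5
```

```text
time_s: 5.85
tcp_pos: [0.4974, -0.169, -0.0088]
eef_rot: [-179.8, -0.1, -82.1]
contact_force: [-0.7, -1.0, 0.7]
gripper_width: 0.0874
time_s: 6.05
tcp_pos: [0.4972, -0.1691, -0.0111]
eef_rot: [-179.8, -0.1, -82.1]
contact_force: [0.2, 0.2, 0.1]
gripper_width: 0.0877
6.1 [ 0.4973 -0.1691 -0.0109] [-1.7983e+02 -8.0000e-02 -8.2110e+01] [-0.05  0.36 -0.57] [0.01 0.07 0.05] 0.08748802083371178
tcp px [353.2 239.9] crop [416. 549.]
```

View pics/side4.png

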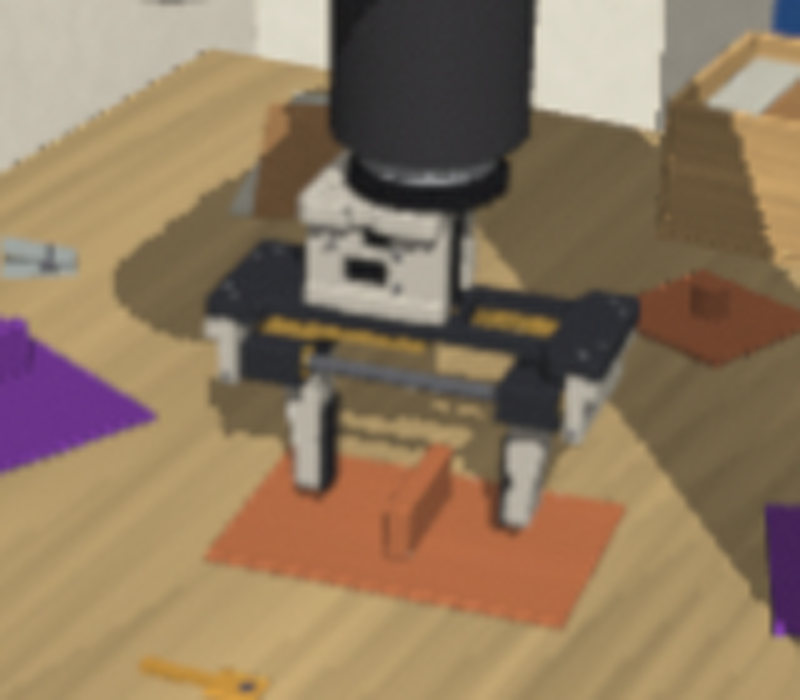

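```bash
python3 -m handwheel '[0,0,-0.2,0,0,0, 0,0,-0.4,0,0,0, 0,0,-0.4,0,0,0]'
python3 - <<'E'
from h import *
s=load("side4.pkl")
for z in (.010,.013,.016):print(z,onz(s,[(270+417/5,130+512/5)],z).round(4))
E
```

```text
time_s: 6.4
tcp_pos: [0.4971, -0.1691, -0.0152]
eef_rot: [-179.9, -0.1, -82.1]
contact_force: [-0.4, 0.6, -0.2]
gripper_width: 0.0877
0.01 [[ 0.4977 -0.1697  0.01  ]]
0.013 [[ 0.4955 -0.1649  0.013 ]]
0.016 [[ 0.4932 -0.1601  0.016 ]]
```

```bash
python3 -m handwheel '[0,0,0,0,0,0, 0,0,0,0,0,0, 0,0,0,0,0,0, 0,0,0,0,0,0, 0,0,0,0,0,0, 0,0,0,0,0,0, 0,0,0,0,0,0, 0,0,0,0,0,0]' 255 40
python3 -m handwheel '[0,0,0,0,0,0, 0,0,0,0,0,0, 0,0,0,0,0,0, 0,0,0,0,0,0, 0,0,0,0,0,0]'
python3 look.py side side5 270,130,430,270 5
```

```text
time_s: 7.2
tcp_pos: [0.4971, -0.1691, -0.0152]
eef_rot: [-179.9, -0.1, -82.1]
contact_force: [-0.1, -1.0, 0.8]
gripper_width: 0.0293
time_s: 7.7
tcp_pos: [0.4969, -0.1691, -0.0152]
eef_rot: [-179.9, -0.1, -82.1]
contact_force: [-0.8, 0.6, 1.1]
gripper_width: 0.0119
7.75 [ 0.4969 -0.1691 -0.0152] [-1.7988e+02 -7.0000e-02 -8.2120e+01] [-1.35 -0.7   0.63] [-0.03  0.57  0.03] 0.011544598365559827
tcp px [353.3 241.4] crop [417. 557.]
```

View pics/side5.png

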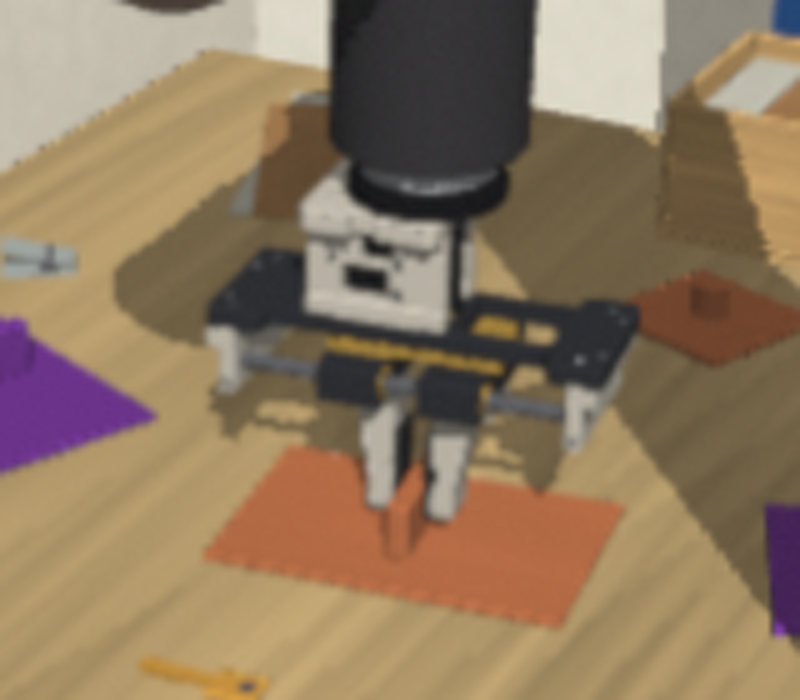

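The gripper holds at 11.5 mm on the bar (crop (410,512)). Lifting.

```bash
python3 -m handwheel '[0,0,1,0,0,0, 0,0,3,0,0,0, 0,0,6,0,0,0, 0,0,10,0,0,0, 0,0,13,0,0,0, 0,0,13,0,0,0]'
python3 look.py side side6 230,70,470,270 3
```

```text
time_s: 8.35
tcp_pos: [0.5, -0.1694, 0.12]
eef_rot: [-179.4, -0.2, -82.1]
contact_force: [0.1, -0.2, -1.6]
gripper_width: 0.0117
8.4 [ 0.4985 -0.1691  0.1175] [-1.7957e+02 -1.0000e-01 -8.2110e+01] [-0.73  0.04 -1.92] [0.06 0.18 0.02] 0.01181494838673375
tcp px [354.3 192.8] crop [373. 368.]
```

View pics/side6.png

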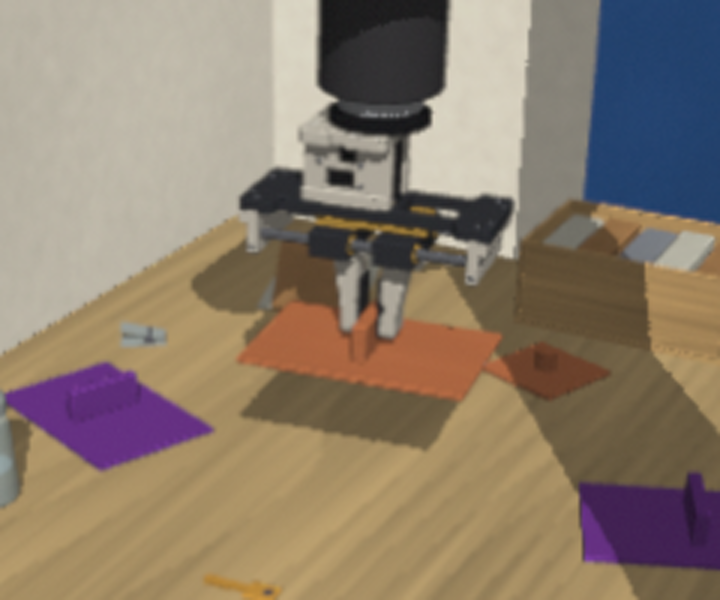

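The cover is held level, clear of the table (crop centre (370,350)). Carrying it over to the tray.

```bash
python3 -m handwheel '[0.1,4,0,0,0,-0.01, 0.2,9,0,0,0,-0.02, 0.4,14,0,0,0,-0.03, 0.5,19,0,0,0,-0.04, 0.7,24,0,0,0,-0.052, 0.8,29,0,0,0,-0.052, 1,34,0,0,0,-0.052, 1,38.9,0,0,0,-0.052]'
python3 -m handwheel '[0,0.1,0,0,0,0, 0,0.1,0,0,0,0]'
python3 look.py side side7 100,70,400,370 2
```

```text
time_s: 9.2
tcp_pos: [0.5075, 0.2217, 0.1166]
eef_rot: [-179.6, -0.1, -85.1]
contact_force: [1.2, -0.7, -1.4]
gripper_width: 0.0116
time_s: 9.4
tcp_pos: [0.5064, 0.2235, 0.1151]
eef_rot: [-179.8, -0.2, -85.0]
contact_force: [-1.2, -0.9, -1.8]
gripper_width: 0.0118
9.45 [0.5065 0.2224 0.1154] [-179.78   -0.22  -85.03] [ 0.52 -0.63 -1.47] [-0.11  0.11 -0.  ] 0.011548895847766392
tcp px [255.  274.8] crop [310. 410.]
```

View pics/side7.png

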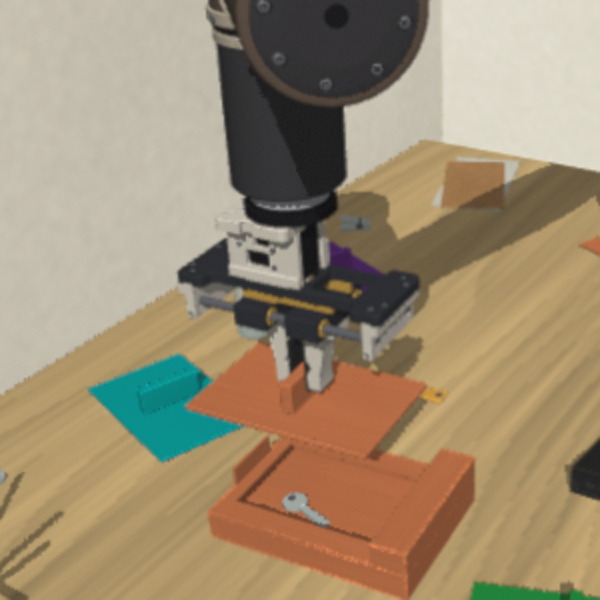

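```bash
python3 - <<'E'
from h import *
s=load("side7.pkl")
a=onz(s,[(100+u/2,70+v/2) for u,v in((187,405),(370,452),(428,384),(262,345))],.1356)
print((a*1000).round(1)[:,:2].tolist(),(a.mean(0)*1000).round(1), np.linalg.norm(a[0]-a[1]),np.linalg.norm(a[1]-a[2]),np.linalg.norm(a[2]-a[3]))
E
```

```text
[[587.2, 293.1], [409.6, 272.5], [418.8, 161.3], [592.4, 178.5]] [502.  226.4 135.6] 0.17871604035325844 0.11159825260921238 0.1743778865319227
```

```bash
python3 -m handwheel '[1,-0.3,-1,0.0105,-0.122,0, 1.5,-0.3,-2,0.021,-0.243,0, 1.5,-0.3,-3.5,0.021,-0.243,0, 1.5,-0.3,-4.5,0.021,-0.243,0, 1.5,-0.3,-4.5,0.021,-0.243,0]'
python3 look.py side side8 150,150,390,390 2.5
```

```text
time_s: 9.95
tcp_pos: [0.5202, 0.2166, 0.0688]
eef_rot: [-165.9, -0.4, -85.2]
contact_force: [-0.8, -0.0, -1.8]
gripper_width: 0.0118
10.0 [0.5212 0.2176 0.0699] [-165.87   -0.3   -85.17] [ 0.16 -0.17 -0.74] [-0.05  1.02 -0.01] 0.011612727584668431
tcp px [251.8 291.5] crop [255. 354.]
```

View pics/side8.png

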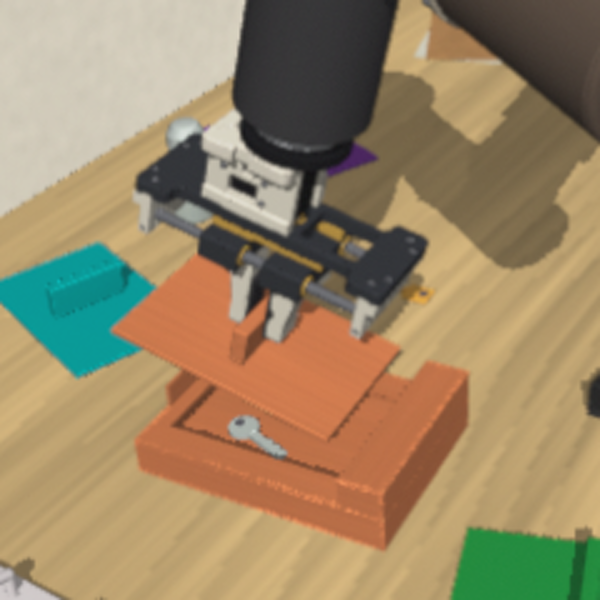

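```bash
python3 - <<'E'
from h import *
s=load("side8.pkl")
q=[(150+u/2.5,150+v/2.5) for u,v in((328,437),(400,352))]
for z in(.063,.068):
  a=onz(s,q,z)*1000; m=a.mean(0)[:2]
  for c in((475.8,221.9),):
    d=m-np.array(c);t=np.radians(4.9);print(z,a.round(1)[:,:2].tolist(),m.round(1),"tray x,y",(d@[np.cos(t),np.sin(t)]).round(1),(d@[-np.sin(t),np.cos(t)]).round(1),"len",np.linalg.norm(a[0]-a[1]).round(1))
# lip free edge recheck
b=onz(s,[(150+u/2.5,150+v/2.5) for u,v in((385,492),(468,372),(337,478),(428,362))],.053)*1000;print(b.round(1)[:,:2].tolist())
E
```

```text
0.063 [[425.7, 265.0], [432.1, 154.7]] [428.9 209.9] tray x,y -47.8 -8.0 len 110.5
0.068 [[422.2, 270.0], [428.6, 160.6]] [425.4 215.3] tray x,y -50.8 -2.3 len 109.5
[[368.5, 284.6], [381.6, 140.3], [403.9, 288.4], [414.0, 143.8]]
```

The plate is tilted 14° with its near edge (crop (328,437)–(400,352)) at tray x ≈ -48 mm, clear of the lip edge at -67 mm. I'll lower it, then slide it in.

```bash
python3 -m handwheel '[0,0.2,-1,0,0,0, 0,0.4,-2,0,0,0, 0,0.4,-2.9,0,0,0, 0,0.4,-2.9,0,0,0]'
python3 look.py side side9 150,150,390,390 2.5
```

```text
time_s: 10.4
tcp_pos: [0.5207, 0.2205, 0.0395]
eef_rot: [-166.0, -0.4, -85.2]
contact_force: [0.3, -0.3, -2.1]
gripper_width: 0.0116
10.45 [0.521  0.2208 0.0402] [-165.93   -0.37  -85.2 ] [ 0.69  0.11 -2.2 ] [-0.05  1.05 -0.  ] 0.011442881320028266
tcp px [252.1 305.1] crop [255. 388.]
```

View pics/side9.png

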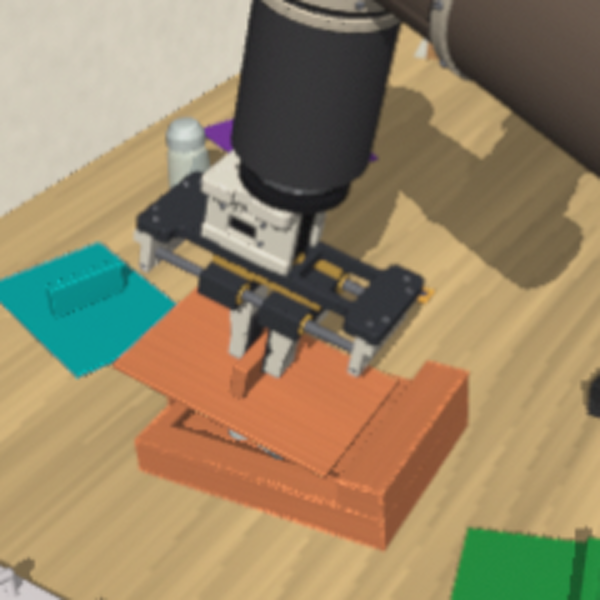

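```bash
python3 - <<'E'
from h import *
s=load("side9.pkl")
cv2.imwrite("pics/side9z.png",cv2.resize(s["img"][285:375,260:350,::-1],None,fx=6.5,fy=6.5,interpolation=cv2.INTER_CUBIC))
q=[(150+u/2.5,150+v/2.5) for u,v in((327,474),(398,382))]
for z in(.034,.039,.045):
  a=onz(s,q,z)*1000; m=a.mean(0)[:2]
  d=m-np.array((475.8,221.9));t=np.radians(4.9);print(z,a.round(1)[:,:2].tolist(),"tray x,y",(d@[np.cos(t),np.sin(t)]).round(1),(d@[-np.sin(t),np.cos(t)]).round(1),"len",np.linalg.norm(a[0]-a[1]).round(1))
E
```

```text
0.034 [[424.5, 270.6], [434.2, 155.0]] tray x,y -47.1 -5.1 len 116.0
0.039 [[421.2, 275.3], [430.9, 160.7]] tray x,y -49.9 0.3 len 115.0
0.045 [[417.3, 280.9], [426.8, 167.4]] tray x,y -53.4 6.8 len 113.9
```

View pics/side9z.png

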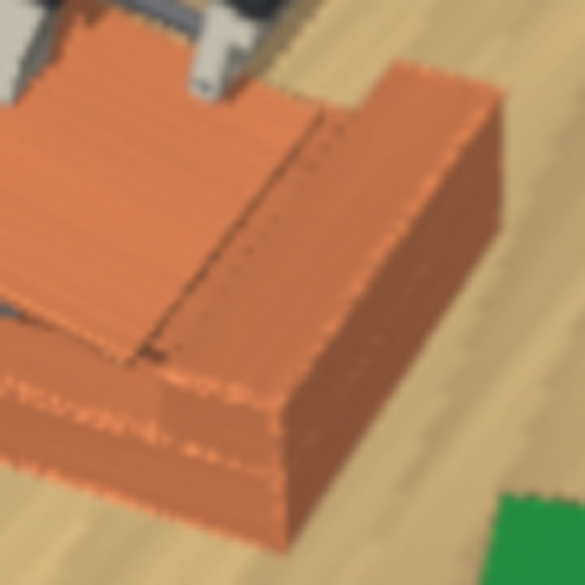

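Zoomed, the near edge (130,358)–(325,112) sits in front of the lip and between the cheeks. Sliding in.

```bash
python3 -m handwheel '[-0.7,-0.06,0,0,0,0, -1.4,-0.12,0,0,0,0, -2,-0.17,0,0,0,0, -2.4,-0.2,0,0,0,0, -2.4,-0.2,0,0,0,0]'
python3 look.py side side10 230,270,350,370 6
```

```text
time_s: 10.95
tcp_pos: [0.4964, 0.2188, 0.0405]
eef_rot: [-165.9, -0.4, -85.2]
contact_force: [0.8, 0.8, -2.1]
gripper_width: 0.0112
11.0 [0.4967 0.2191 0.0405] [-165.91   -0.34  -85.16] [-0.54 -0.04 -1.73] [0.01 1.07 0.04] 0.011909346264476277
tcp px [263.2 308.3] crop [199. 230.]
```

View pics/side10.png

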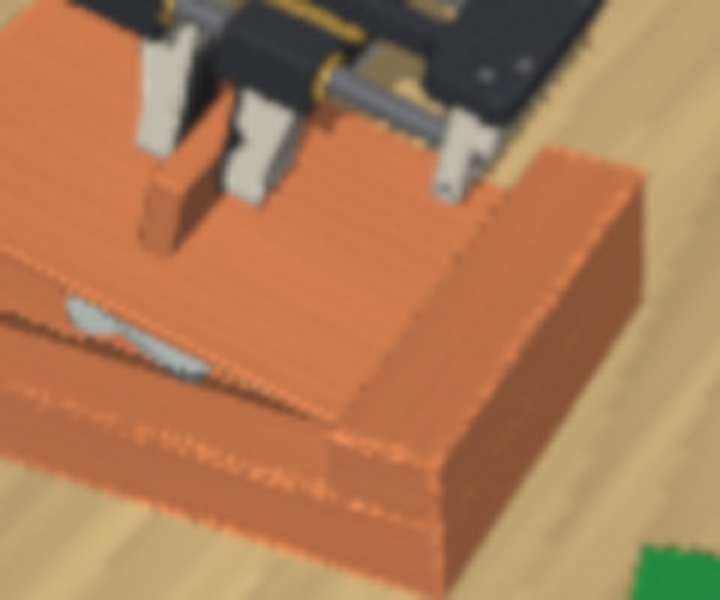

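The edge is under the lip with no contact force. Sliding further in.

```bash
python3 -m handwheel '[-0.6,-0.05,0,0,0,0, -1.2,-0.1,0,0,0,0, -1.8,-0.15,0,0,0,0, -1.8,-0.15,0,0,0,0]'
python3 look.py side side11 190,270,350,370 5
```

```text
time_s: 11.4
tcp_pos: [0.4779, 0.2171, 0.0404]
eef_rot: [-165.9, -0.4, -85.1]
contact_force: [0.2, -0.5, -1.8]
gripper_width: 0.0119
11.45 [0.4783 0.2175 0.0406] [-165.91   -0.35  -85.13] [ 0.23  0.76 -1.89] [-0.    0.99 -0.04] 0.011537109541809752
tcp px [271.8 310.8] crop [409. 204.]
```

View pics/side11.png

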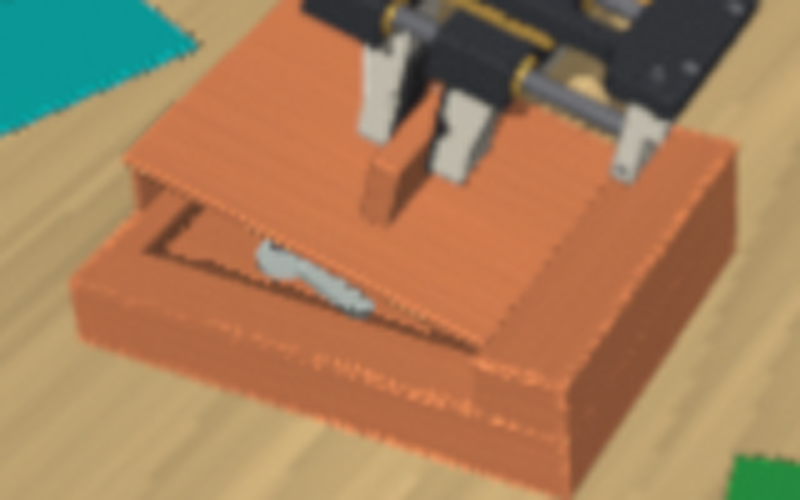

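The plate overlaps the lip well, and its far end (crop (125,160)) is above the stop tab and inside it. Lowering the far end while turning it level.

```bash
python3 -m handwheel '[0,0,-0.6,-0.005,0.06,0, 0,0,-1.2,-0.01,0.12,0, 0,0,-1.8,-0.0155,0.18,0, 0,0,-2.4,-0.021,0.245,0, 0,0,-2.4,-0.021,0.245,0, 0,0,-2.4,-0.021,0.245,0]'
python3 look.py side side12 190,270,350,370 5
```

```text
time_s: 12.05
tcp_pos: [0.4787, 0.2171, 0.0161]
eef_rot: [-180.0, -0.4, -85.1]
contact_force: [-0.2, -0.2, -1.7]
gripper_width: 0.0118
12.1 [0.4781 0.2168 0.0163] [-179.97   -0.39  -85.08] [-0.13  0.71 -1.77] [-0.03  0.2  -0.01] 0.01232014376778968
tcp px [272.8 320.8] crop [414. 254.]
```

View pics/side12.png

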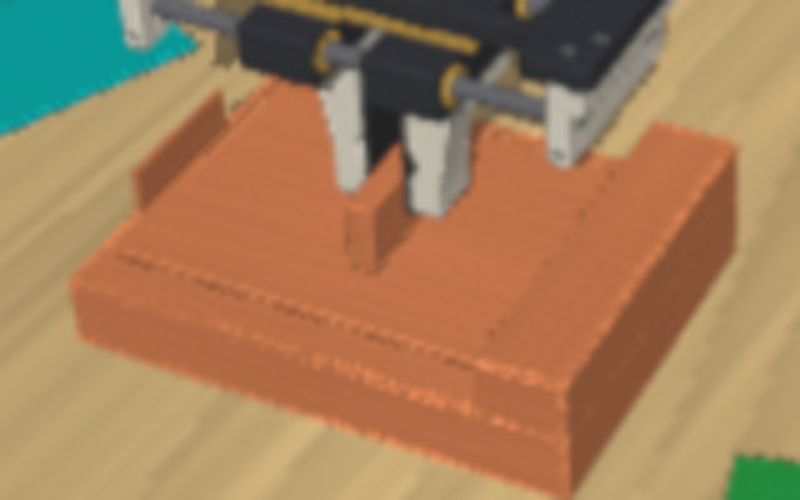

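It's flat, between the lip and the tab (crop (135,170)–(225,95)). I'll settle it the last millimetre.

```bash
python3 -m handwheel '[0,0,-0.1,0,0,0, 0,0,-0.15,0,0,0, 0,0,-0.15,0,0,0]'
```

```text
time_s: 12.4
tcp_pos: [0.4776, 0.2166, 0.0151]
eef_rot: [-179.9, -0.4, -85.1]
contact_force: [-0.3, 0.0, -0.7]
gripper_width: 0.0116
```

```bash
python3 -m handwheel '[0,0,-0.05,0,0,0, 0,0,-0.05,0,0,0]'
python3 -m handwheel '[0,0,0,0,0,0, 0,0,0,0,0,0, 0,0,0,0,0,0, 0,0,0,0,0,0, 0,0,0,0,0,0]' 150
python3 -m handwheel '[0,0,1,0,0,0, 0,0,2,0,0,0, 0,0,5,0,0,0, 0,0,9,0,0,0, 0,0,13,0,0,0, 0,0,13,0,0,0, 0,0,13,0,0,0]'
python3 look.py side side13 130,190,370,370 3
```

```text
time_s: 12.6
tcp_pos: [0.4776, 0.2167, 0.0149]
eef_rot: [-179.9, -0.4, -85.0]
contact_force: [-0.0, 0.1, 1.2]
gripper_width: 0.0116
time_s: 13.1
tcp_pos: [0.4776, 0.2167, 0.0149]
eef_rot: [-179.9, -0.4, -85.0]
contact_force: [0.6, -0.0, -0.1]
gripper_width: 0.0356
time_s: 13.8
tcp_pos: [0.4781, 0.2173, 0.1468]
eef_rot: [-179.8, -0.2, -85.0]
contact_force: [-0.0, -0.2, -1.2]
gripper_width: 0.036
13.85 [0.4774 0.2167 0.1454] [-179.88   -0.32  -85.05] [-0.62  0.86  0.02] [-0.    0.13  0.04] 0.03612893271335724
tcp px [269.2 263.6] crop [418. 221.]
```

View pics/side13.png

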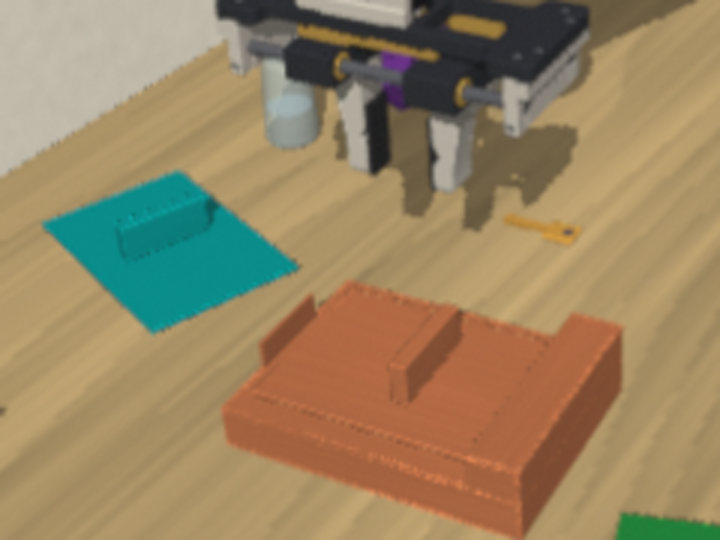

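The cover lies flat under the lip, with its far edge inside the tab. I'll move the arm clear and check from above.

```bash
python3 -m handwheel '[0,-3,2,0,0,0, 0,-8,4,0,0,0, 0,-13,4,0,0,0, 0,-18,4,0,0,0, 0,-23,4,0,0,0, 0,-28,4,0,0,0, 0,-33,4,0,0,0, 0,-38,4,0,0,0]'
python3 -m handwheel '[0,-5,0,0,0,0, 0,-10,0,0,0,0, 0,-15,0,0,0,0, 0,-15,0,0,0,0, 0,-15,0,0,0,0]'
python3 look.py top top14 150,60,350,310 2.4
python3 look.py side side14 190,180,350,370 3
```

```text
time_s: 14.65
tcp_pos: [0.4763, -0.1616, 0.1845]
eef_rot: [-180.0, -0.3, -85.0]
contact_force: [1.9, 0.8, 0.1]
gripper_width: 0.0363
time_s: 15.15
tcp_pos: [0.4749, -0.3126, 0.1826]
eef_rot: [179.8, -0.2, -85.2]
contact_force: [-0.2, 0.3, -0.7]
gripper_width: 0.036
15.2 [ 0.4753 -0.3116  0.1831] [179.88  -0.23 -85.13] [0.1  0.34 0.73] [0.11 0.07 0.03] 0.03594953393323122
tcp px [484.1 243. ] crop [802. 439.]
15.25 [ 0.4757 -0.3109  0.1835] [179.92  -0.25 -85.04] [-0.01  0.25  0.42] [0.11 0.11 0.02] 0.036211890537753776
tcp px [388.1 149.4] crop [594. -92.]
```

View pics/top14.png

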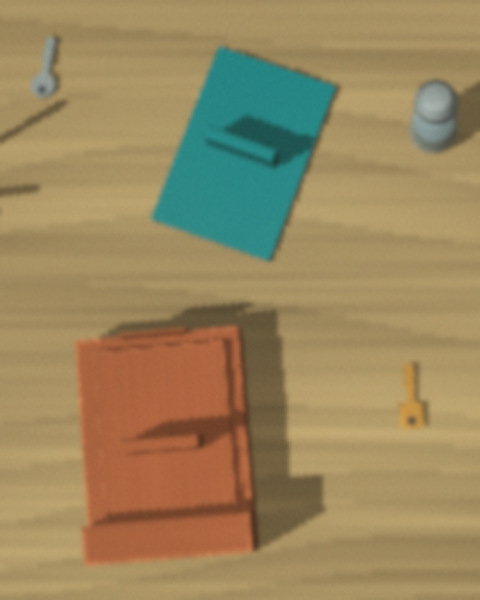

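View pics/side14.png

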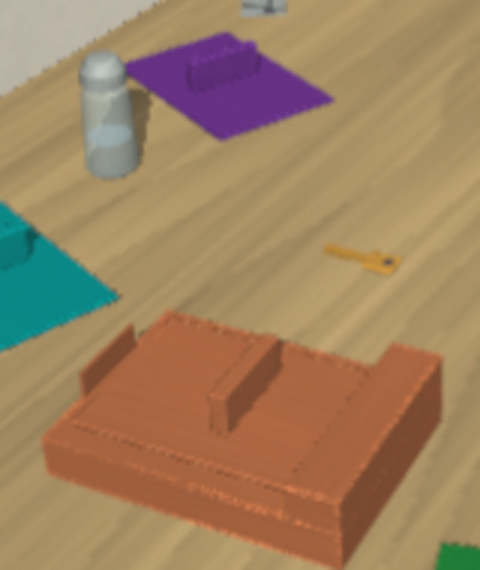

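Both views show the cover flat on the rim. Its far edge is at top-crop (97–225, 345), inside the tab, and its near edge is under the lip. The shaker still stands at top-crop (435,115). Handing in.

```bash
python3 -c "
from plant import r
print(r.close_job())"
```

```text
the job is handed in; nothing more can be done
None
```

The cover plate is back on the key tray, and I handed the job in at about 15.3 s of the 38 s allowed.

**What I did:** I gripped the cover by its bar and tilted it 14°. I slid its robot-side edge under the lip, turned it level, set it down on the rim with light contact and let go.

**Last checks:** Both cameras show the cover flat, with one edge under the lip and the other inside the stop tab. The shaker looks upright and where it was, the arm is well clear, and the force readings were near zero. I judged the final fit by eye and did not measure it in millimetres.

**What failed or disagreed:**
- **Missed first grasp:** the fingers closed on nothing because their real tips sit about 22–25 mm above the reported TCP. I found this in the pictures and allowed for it, and the second grasp held.
- **Camera mismatch:** the side and top cameras differed by about 7 mm in y. I used the top view for sideways position and checked positions relative to the tray in the side view.

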